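# Unclip a moulded insert from its carrier frame and lay it in the transport tray

## Task

The black moulded insert is held in the aluminium carrier frame by two steel turn buttons on one side and a fixed lip on the opposite side. Turn both buttons fully aside (each opens one way only, so feel which way it gives), then tilt the freed side up, draw the insert out from under the lip and lay it, right way up and without dropping it, flat in the middle of the empty shallow grey tray. Let go, leave the buttons turned aside, and do not disturb the small steel weight standing on the frame, the scanner or the label roll.

Things in the scene. Friction and masses are not known exactly. Their poses are not given: they have to be found in the camera images.
- frame: Aluminium carrier frame fixed to the bench, 225 x 224 mm. Origin on the bench under the seat's centre, z up, yaw within 0.35 rad. Seat for the insert 30 mm above the bench, 154 (x) x 184 (y) mm: 2 mm play all round. Rail on the +x side (x 77 to 115 mm, top 36 mm high) carries the two buttons; side rails are as high. The -x side has a fixed lip.
- frame_lip (a point): Middle of the free edge of the frame's fixed lip, on its underside, 39 mm above the bench (x = -64.5 mm in the frame). The lip is 5 mm thick, covers 10 mm of the insert's -x edge and lies 3 mm above it. A straight lift catches on it: tilt the insert's +x side up about 10 degrees (17 at most) about its -x lower edge, then draw it 12 mm or more to +x.
- insert: Loose black moulded plate 150 (x) x 180 (y) x 6 mm, 0.2 to 0.4 kg, with a grip rib and five round domes on top (38 mm wide at the foot, 18 mm tall, at x,y = -40,-58; -40,0; -40,58; 12,-62; 12,62 mm). Origin at the centre of its underside, z up. In the frame its axes match the frame's: +x edge under the buttons, -x edge under the lip.
- insert_rib (a point): Centre of the insert's upright grip rib: 12 mm thick (insert x), 50 mm long (y), rising 28 mm from the plate's top. This point is at x = 20, y = 0, z = 20 mm of the insert, 14 mm above the plate's top and below the rib's top; axes as the insert's.
- button_1_pivot (a point): Pivot of a turn button (which is left or right varies), at the rail's top. Flat steel bar 42 x 14 x 12 mm, from 1.5 to 13.5 mm above this point. z up is the pivot axis; the wing points along -x, 30 mm from the pivot, covering 10 mm of the insert's edge; the other end reaches 12 mm. Turns with the button.
- button_1 (a joint): Turn button: angle in rad, anticlockwise positive, 0 = wing straight over the insert's edge; starts within 0.2 of 0. Opens (1.15 or more, about a quarter turn; end stop 1.75) in one direction only; the other way a hidden stop blocks it at 0.25. One button opens clockwise, the other anticlockwise; which is which cannot be seen: feel it. Light friction (0.05 N m), stays where left.
- button_2_pivot (a point): Pivot of the other turn button, the same in shape, size and axes as button_1.
- button_2 (a joint): Angle of the other turn button; same zero, sign, range sizes and friction as button_1, but it opens in the opposite direction.
- tray: Shallow grey open tray fixed to the bench, outside 198 (x) x 228 (y) x 22 mm, inside 190 x 220 mm, walls and floor 4 mm thick. Origin on the bench under its centre, z up, yaw within 0.35 rad. The insert fits only with its long side along the tray's y, either way round.
- weight: bystander: small dark steel cylinder, 22 mm across and 22 mm high, standing on the frame's lip side
- scanner: bystander: black hand-held barcode scanner lying on the bench, beyond the frame and tray
- label_roll: bystander: roll of white labels, 90 mm across, 55 mm high

How it is judged:
By the outcome, as a careful person would: the job done as asked, in the order asked, and still so for the second after the job is handed in, with the robot touching nothing.
It also fails if it takes over 72 s, if anything falls off the work surface, if the arm or the gripper's body presses on something with over 40 N, if the wrist force passes 120 N, or if a joint passes its speed limit or range.

## Robot

A 6-joint arm with a two-finger parallel gripper is mounted at the origin on the work surface. World frame = base frame: x ahead of the robot, y to its left, z up, the work surface at z = 0. Lengths are in m, angles in rad, forces in N, time in s.
With the tool pointing down it reaches from about 0.3 to 0.825 m from the base axis. Payload 5.4 kg.
Tool frame: the origin (TCP) lies at the very end of the fingers, on their centre line; the grasp point (between the pads) lies 19 mm behind it (ctrl.hold_point_z is the distance from the TCP to the grasp point, in m); z points along the fingers, y is the line along which they close (so a half turn about z gives the same grasp; the last joint's range is limited). The gripper opens to 92 mm and grips with 3 to 60 N. Pads are 20 mm wide; open, the fingers measure 128 mm over their backs; the gripper's body (75 mm by 189 mm) begins 69 mm behind the grasp point.
Start: joints at [1.039, 0.158, 1.597, -0, 1.386, -0.21], TCP at [0.182, 0.545, 0.215] pointing down, gripper open.
Joint ranges: [-2.91, 2.91], [-0.94, 2.29], [0.18, 2.7], [-1.29, 4.43], [0.17, 2.64], [-3, 3]. Speed limits (rad/s): [2.57, 2.57, 3.14, 3.14, 3.14, 3.14].

## Interface

Orientations are given as a unit quaternion [x, y, z, w].
In Python, from bench import ctrl, vision, ticket gives the robot as it stands.
- The arm moves only by the shell command python3 -m crank 'ROWS' [FORCE]. ROWS is JSON, a list of rows, each a list of 3 entries, a list of its own where there are three numbers: the shift along the world's x, y, z in mm, then the turn about the world's z in units of 5 degrees (1.0 is 5 degrees), then the closure, from 0 (fully open) to 1 (shut). In form: [[[x, y, z], twist, hand], ...]. A call has exactly 10 rows; each row shifts and turns the commanded pose from where the row before left it; what a row does not reach is not made up. A row lasts 1/12 s, in which the tool goes at most 41.7 mm and 7.16 degrees, less where a joint would pass 70% of its speed; a pose out of reach is approached as far as the arm can. A call is refused whole if a number of a shift passes 41.7 or a number of a turn 1, either way. A call with a gripper value outside its range is refused whole. The fingers move at their own pace and stop on an object; FORCE is the grip in N (left out, the last holds). Time passes only in rows, so rows that do not move let the fingers close, or fill a call up. It gives the time, the measured TCP pose, the force, the opening and the grip force at its end, in the units of the state.
- ctrl.state(): the state, without advancing time (a new reading comes with each control period).
- vision.get_image(name): name is "side" or "top" or "wrist"; returns (picture, depth): 384x512x3 uint8, red, green, blue; 384x512 float32, m along the optical axis (not along the pixel's ray), 0 where there is no reading.
- vision.camera_model(name): a dict with "fx", "fy", "cx", "cy" (pixels), "R" (3x3) and "t" (3): a world point X has camera coordinates R X + t; the wrist camera has in their place "hand_eye" (4x4, takes a point from camera to tool coordinates, whose origin is the TCP and whose axes are the flange's). Camera axes: x right, y down, z forward; pixel columns grow to the right and rows downward; lengths in m; the calibration is good to about 2 mm. A picture is of the moment at which its call begins: read the wrist's pose just before it. camera_model takes no time and is no camera call.
- ticket.job_done(): hands the job in; it is judged then, once.
The state is a dict: "time": time; "joint_pos": joint angles; "qvel": joint speeds; "tau": joint torques, N m; "ee_pos": TCP position; "ee_rot": TCP orientation; "wrist_force": force on the tool from outside, world axes, zero at the start; "moment": the same for the moment, N m; "opening": opening from 0.0 (shut) to 1.0 (fully open); "grasp_force": force on a finger pad.
Only numpy, scipy, OpenCV 4.12 (cv2) and the standard library are available. Lean on these libraries where they do the work, as an engineer would, in place of code of your own. Each camera call takes 0.05 s, during which the arm holds its last target. There are 200 camera calls.

## Working session

There is one attempt and no reset: what is moved stays moved. The work goes in short steps, Python scripts to look and compute and a shell command to move; the robot and the scene stay as the last step left them, time stands still between calls to the robot, and variables do not carry over. Pictures are saved under pics/ and viewed, at most 10 in all, crops included, and the job is handed in when it is done.

```bash
mkdir -p pics; python3 - <<'E'
from bench import ctrl, vision
import cv2, numpy as np
s=ctrl.state(); print(s)
out=[]
for n in ("top","side"):
    im,d=vision.get_image(n); np.savez(f"pics/{n}.npz",im=im,d=d); 
    cv2.imwrite(f"pics/{n}0.png",cv2.resize(im[:,:,::-1],(768,576)))
    print(n,vision.camera_model(n))
print(vision.camera_model("wrist"))
E
```

```text
{'time': 0.0, 'joint_pos': array([ 1.03889347e+00,  1.59026776e-01,  1.59820696e+00,  6.22884717e-06,
        1.38615567e+00, -2.10077912e-01]), 'qvel': array([ 7.48453390e-04, -1.74805092e-03,  4.34664737e-04,  8.02945534e-05,
       -5.07771063e-04,  1.17862529e-03]), 'tau': array([-4.70261909e-05, -3.85576630e+01, -3.22103655e+01,  7.01863971e-02,
        3.79086763e-02, -1.71554066e-04]), 'ee_pos': array([0.18156531, 0.54494659, 0.21364407]), 'ee_rot': array([ 1.60219462e-01,  9.87081008e-01, -8.36150899e-04, -3.28549602e-04]), 'wrist_force': array([0.48916715, 0.14681722, 1.09277685]), 'moment': array([0.04356814, 0.02610914, 0.01551287]), 'grasp_force': 0.0, 'opening': 0.9993626548502538}
top {'fx': 453.06435123074135, 'fy': 453.06435123074135, 'cx': 259.08165413209133, 'cy': 188.98350728985648, 'R': array([[-0.02103522, -0.99965758, -0.01556399],
       [-0.98783379,  0.02318061, -0.15377601],
       [ 0.15408414,  0.01213992, -0.98798315]]), 't': array([0.00945906, 0.59630382, 1.10726303])}
side {'fx': 371.2642563260331, 'fy': 371.2642563260331, 'cx': 253.12434298871784, 'cy': 200.48609780985674, 'R': array([[ 0.98716637, -0.15918949,  0.01269893],
       [-0.10942204, -0.73217674, -0.67226783],
       [ 0.11631584,  0.66225065, -0.7401991 ]]), 't': array([-0.56439658,  0.11432176,  0.78548316])}
{'fx': 287.2323012832302, 'fy': 287.2323012832302, 'cx': 260.66300333385504, 'cy': 190.65144129598767, 'hand_eye': array([[ 8.00235080e-04, -9.57933638e-01, -2.86988684e-01,
         8.14488587e-02],
       [ 9.99999620e-01,  6.67547739e-04,  5.60190527e-04,
         1.48112966e-04],
       [-3.45046702e-04, -2.86989023e-01,  9.57933809e-01,
        -1.70928773e-01],
       [ 0.00000000e+00,  0.00000000e+00,  0.00000000e+00,
         1.00000000e+00]])}
```

View pics/top0.png

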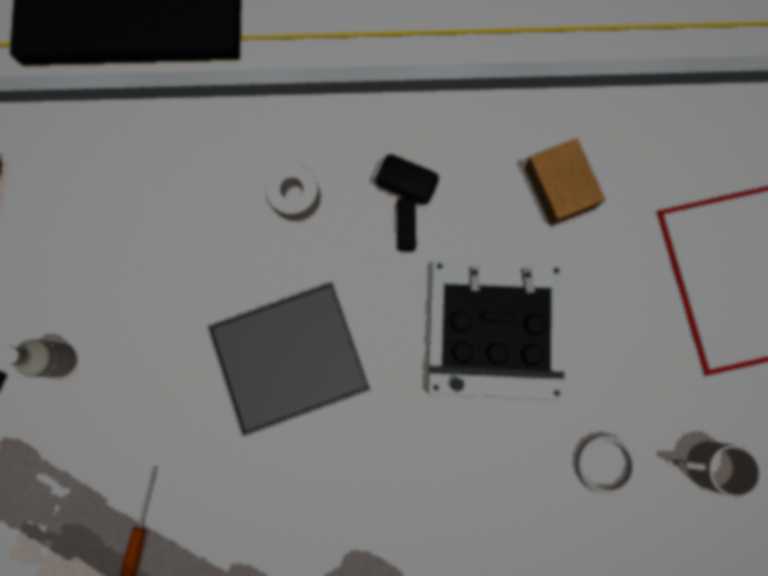

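View pics/side0.png

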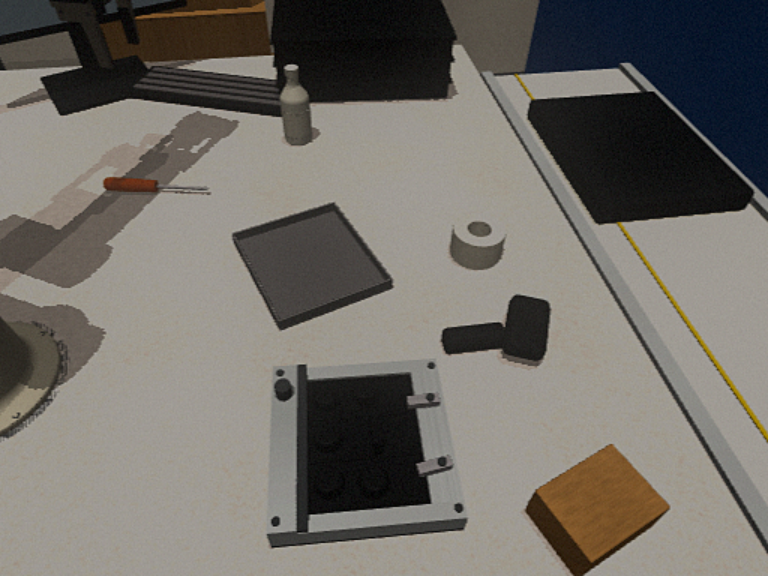

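Both views show the frame at about (495,330) in the top picture, with its buttons on the far side (473,278 and 528,280). The weight is at (456,383) on the near lip side. The tray is at (290,358), turned, and the scanner and roll are behind. Next I'll measure with depth.

```bash
cat > h.py <<'E'
import numpy as np, cv2
from bench import ctrl, vision
from scipy.spatial.transform import Rotation as Ro
def cloud(n,im=None,d=None):
    m=vision.camera_model(n)
    if n=="wrist":
        s=ctrl.state()
        im,d=vision.get_image(n)
        T=np.eye(4);T[:3,:3]=Ro.from_quat(s['ee_rot']).as_matrix();T[:3,3]=s['ee_pos'];T=T@m['hand_eye']
        R,t=T[:3,:3],T[:3,3]
    else:
        if im is None: im,d=vision.get_image(n)
        R=np.array(m['R']).T;t=-R@m['t']
    v,u=np.mgrid[:384,:512]
    P=np.stack([(u-m['cx'])/m['fx'],(v-m['cy'])/m['fy'],np.ones_like(d)],-1)*d[...,None]
    W=P@R.T+t; W[d<=0]=np.nan
    return im,W
E
python3 - <<'E'
from h import *
def rect(p):
    (c,s,a)=cv2.minAreaRect(p[:,:2].astype(np.float32)*1000); return np.round(c,1),np.round(s,1),round(a,2)
for n in ("top","side"):
    z=np.load(f"pics/{n}.npz"); im,W=cloud(n,z['im'],z['d'])
    x,y,h=W[...,0],W[...,1],W[...,2]; g=im.mean(-1)
    ben=(x>.35)&(x<.8)&(y>-.3)&(y<.4)&(abs(h)<.01); print(n,"bench z",np.nanmedian(h[ben]),np.nanstd(h[ben]))
    def comp(m,lab,mn=15):
        k,L,S,C=cv2.connectedComponentsWithStats(m.astype(np.uint8))
        for i in range(1,k):
            if S[i,4]>=mn: print(lab,S[i,4],np.round(C[i]),rect(W[L==i]),"z",np.round(np.nanpercentile(h[L==i],[5,50,95])*1000,1))
    ws=(x>.25)&(x<.85)&(y>-.35)&(y<.45)
    comp(ws&(h>.015)&(h<.12),"tall",60)
    comp(ws&(h>.043)&(h<.09),"top",8)
    comp(ws&(g<70)&(h<.12),"dark",100)
E
```

```text
top bench z 0.0006732075293627293 0.002748471207105753
tall 1685 [374. 119.] (array([ 772.2, -313.4]), array([120.9,  92. ]), 20.15) z [28.  59.5 63.5]
tall 1396 [271. 128.] (array([744.4, -23.5]), array([109.6, 153.9]), 69.65) z [25.6 44.2 50.6]
tall 934 [195. 127.] (array([766.4, 159.3]), array([89.5, 87.5]), 1.89) z [22.6 54.4 58.3]
tall 7847 [331. 219.] (array([ 518.4, -185.1]), array([224.8, 225.8]), 86.44) z [32.7 37.8 54.8]
tall 587 [189. 238.] (array([478.3, 172.5]), array([198.5, 229.2]), 18.6) z [16.9 21.3 25.3]
tall 240 [392. 308.] (array([ 294.1, -330.4]), array([38.2, 84.7]), 89.8) z [17.1 23.6 27.5]
top 1504 [376. 118.] (array([ 772.4, -313.6]), array([120.8,  91.4]), 20.15) z [54.5 59.8 63.7]
top 755 [271. 117.] (array([785.5, -38.2]), array([106. ,  57.3]), 66.21) z [43.8 47.4 51.3]
top 779 [195. 126.] (array([766.7, 159.5]), array([89.2, 87.2]), 3.84) z [49.3 55.1 58.4]
top 98 [317. 185.] (array([ 602.8, -149.8]), array([13.3, 40.6]), 87.83) z [46.5 50.2 54.1]
top 100 [352. 186.] (array([ 598.7, -240.4]), array([42.8, 15. ]), 8.2) z [45.1 49.8 54.1]
top 154 [307. 213
[... 2531 characters left out ...]
[41.6, 14.3]), 6.34) z [44.3 48.7 52.1]
top 331 [219. 321.] (array([ 472.8, -243.2]), array([32.6, 32.8]), 82.57) z [44.9 52.7 54.6]
top 323 [249. 320.] (array([ 524.2, -250.1]), array([33.3, 31.9]), 39.01) z [45.  52.9 54.9]
dark 3549 [208. 178.] (array([476.1, 174.1]), array([197. , 240.2]), 18.46) z [ 1.2  3.7 19.5]
dark 1847 [337. 221.] (array([742.4, -26.8]), array([105.4, 152.9]), 69.89) z [10.2 39.1 48. ]
dark 8577 [239. 303.] (array([ 517.8, -185.9]), array([224.9, 223.2]), 86.18) z [15.4 35.9 53.9]
dark 143 [189. 259.] (array([ 422.4, -110.2]), array([20.7, 33.5]), 42.15) z [46.2 63.7 66.6]
dark 556 [365. 349.] (array([ 712.1, -310.4]), array([79. , 22.1]), 89.42) z [ 2.5 31.1 56.3]
```

```bash
python3 -m crank '[[[20,-34.7,0],0.3,0.67],[[20,-34.7,0],0.3,0.67],[[20,-34.7,0],0.3,0.67],[[20,-34.7,0],0.3,0.67],[[20,-34.7,0],0.3,0.67],[[20,-34.7,0],0.3,0.67],[[20,-34.7,0],0.3,0.67],[[20,-34.7,0],0.3,0.67],[[20,-34.7,0],0.3,0.67],[[20,-34.7,0],0.3,0.67]]' 20
python3 -m crank '[[[20,-34.7,0],0,0.67],[[20,-34.7,0],0,0.67],[[20,-34.7,0],0,0.67],[[20,-34.7,0],0,0.67],[[20,-34.7,0],0,0.67],[[20,-34.7,0],0,0.67],[[20,-34.7,0],0,0.67],[[20,-34.7,0],0,0.67],[[20,-34.7,0],0,0.67],[[20,-34.7,0],0,0.67]]'
```

```text
time: 0.93
ee_pos: [0.3821, 0.1966, 0.2144]
ee_rot: [0.029, 1.0, 0.0, -0.0]
wrist_force: [1.3, -0.1, -0.0]
opening: 0.332
grasp_force: 0.0
time: 1.77
ee_pos: [0.5822, -0.1504, 0.214]
ee_rot: [0.03, 1.0, 0.0, -0.0]
wrist_force: [-0.4, 0.9, 0.8]
opening: 0.33
grasp_force: 0.0
```

```bash
python3 -m crank '[[[2,1.5,-30],0,0.67],[[0,0,-30],0,0.67],[[0,0,-30],0,0.67],[[0,0,-30],0,0.67],[[0,0,-25],0,0.67],[[0,0,-15],0,0.67],[[0,0,-12],0,0.67],[[0,0,0],0,0.67],[[0,0,0],0,0.67],[[0,0,0],0,0.67]]'
python3 -m crank '[[[0,3,0],0,0.67],[[0,3,0],0,0.67],[[0,3,0],0,0.67],[[0,2,0],0,0.67],[[0,2,0],0,0.67],[[0,0,0],0,0.67],[[0,0,0],0,0.67],[[0,0,0],0,0.67],[[0,0,0],0,0.67],[[0,0,0],0,0.67]]'
```

```text
time: 2.6
ee_pos: [0.5849, -0.1475, 0.044]
ee_rot: [0.03, 1.0, -0.0, 0.001]
wrist_force: [-0.6, 0.4, 1.3]
opening: 0.335
grasp_force: 0.0
time: 3.43
ee_pos: [0.584, -0.1341, 0.0426]
ee_rot: [0.03, 1.0, 0.0, 0.0]
wrist_force: [-0.3, -1.8, 1.8]
opening: 0.329
grasp_force: 1.0
```

```bash
python3 -m crank '[[[0,1.5,0],0,0.67],[[0,1.5,0],0,0.67],[[0,1,0],0,0.67],[[0,1,0],0,0.67],[[0,1,0],0,0.67],[[0,0,0],0,0.67],[[0,0,0],0,0.67],[[0,0,0],0,0.67],[[0,0,0],0,0.67],[[0,0,0],0,0.67]]'
```

```text
time: 4.27
ee_pos: [0.5837, -0.1278, 0.0424]
ee_rot: [0.03, 1.0, 0.0, -0.0]
wrist_force: [-0.0, -0.6, 0.4]
opening: 0.33
grasp_force: 0.5
```

```bash
python3 -m crank '[[[1,2.2,0],0,0.67],[[1.3,2.1,0],0,0.67],[[1.7,2.1,0],0,0.67],[[2,1.6,0],0,0.67],[[2,1.2,0],0,0.67],[[2,1,0],0,0.67],[[1,0,0],0,0.67],[[0,0,0],0,0.67],[[0,0,0],0,0.67],[[0,0,0],0,0.67]]'
python3 -m crank '[[[-3,0,0],0,0.67],[[-4,0,10],0,0.67],[[-4,-12,20],0,0.67],[[0,-20,15],0,0.67],[[0,-25,0],0,0.67],[[0,-25,0],0,0.67],[[0,-25,0],0,0.67],[[0,0,0],0,0.67],[[0,0,0],0,0.67],[[0,0,0],0,0.67]]'
```

```text
time: 5.1
ee_pos: [0.5945, -0.1173, 0.0421]
ee_rot: [0.03, 1.0, 0.0, -0.0]
wrist_force: [-3.2, 2.3, -0.3]
opening: 0.333
grasp_force: 1.5
time: 5.93
ee_pos: [0.5842, -0.2248, 0.0884]
ee_rot: [0.03, 1.0, -0.0, 0.001]
wrist_force: [-0.7, 0.4, 0.1]
opening: 0.329
grasp_force: 0.0
```

```bash
python3 -m crank '[[[-5,-18.6,0],0,0.67],[[0,0,-20],0,0.67],[[0,0,-15],0,0.67],[[0,0,-11],0,0.67],[[0,0,0],0,0.67],[[0,-3,0],0,0.67],[[0,-3,0],0,0.67],[[0,-3,0],0,0.67],[[0,0,0],0,0.67],[[0,0,0],0,0.67]]'
python3 - <<'E'
from h import *
for n in ("top","side"):
    im,W=cloud(n);x,y,h=W[...,0],W[...,1],W[...,2]
    m=(x>.575)&(x<.65)&(y>-.29)&(y<-.09)&(h>.043)&(h<.054)
    k,L,S,C=cv2.connectedComponentsWithStats(m.astype(np.uint8))
    for i in range(1,k):
        if S[i,4]>40: print(n,S[i,4],cv2.minAreaRect(W[L==i][:,:2].astype(np.float32)*1000))
E
```

```text
time: 6.77
ee_pos: [0.5792, -0.2525, 0.0424]
ee_rot: [0.03, 1.0, -0.0, 0.0]
wrist_force: [-1.3, 2.7, 2.3]
opening: 0.332
grasp_force: 1.5
top 93 ((611.4401245117188, -141.18370056152344), (13.856369018554688, 41.35343933105469), 6.136599540710449)
```

```bash
python3 -m crank '[[[0,-2,0],0,0.67],[[0,-2,0],0,0.67],[[0,-1.5,0],0,0.67],[[0,0,0],0,0.67],[[0,0,0],0,0.67],[[0,0,0],0,0.67],[[0,0,0],0,0.67],[[0,0,0],0,0.67],[[0,0,0],0,0.67],[[0,0,0],0,0.67]]'
```

```text
time: 7.7
ee_pos: [0.5789, -0.2582, 0.0415]
ee_rot: [0.03, 1.0, -0.0, 0.0]
wrist_force: [-0.1, -0.2, 0.4]
opening: 0.327
grasp_force: 0.2
```

```bash
python3 -m crank '[[[1,-2.3,0],0,0.67],[[1.2,-2.3,0],0,0.67],[[1.4,-2.3,0],0,0.67],[[2,-1.6,0],0,0.67],[[2,-1.4,0],0,0.67],[[2,-1.4,0],0,0.67],[[1.5,0,0],0,0.67],[[0,0,0],0,0.67],[[0,0,0],0,0.67],[[0,0,0],0,0.67]]'
python3 -m crank '[[[-3,0,0],0,0.67],[[-4,0,10],0,0.67],[[-4,12,20],0,0.67],[[-10,10,30],0,0.4],[[-20,20,0],0,0.4],[[-14,29,0],0,0.4],[[0,0,0],0,0.4],[[0,0,0],0,0.4],[[0,0,0],0,0.4],[[0,0,0],0,0.4]]'
python3 - <<'E'
from h import *
for n in ("top","side","wrist"):
    im,W=cloud(n);x,y,h=W[...,0],W[...,1],W[...,2]
    m=(x>.575)&(x<.65)&(y>-.3)&(y<-.08)&(h>.043)&(h<.054)
    k,L,S,C=cv2.connectedComponentsWithStats(m.astype(np.uint8))
    for i in range(1,k):
        if S[i,4]>40: print(n,S[i,4],cv2.minAreaRect(W[L==i][:,:2].astype(np.float32)*1000))
    m=(x>.5)&(x<.56)&(y>-.24)&(y<-.14)&(h>.058)&(h<.07)
    if m.sum()>20: print(n,"rib",m.sum(),cv2.minAreaRect(W[m][:,:2].astype(np.float32)*1000),np.nanmedian(h[m]))
cv2.imwrite("pics/w1.png",im[:,:,::-1])
E
```

```text
time: 8.53
ee_pos: [0.5895, -0.2709, 0.0416]
ee_rot: [0.03, 1.0, -0.001, -0.0]
wrist_force: [-4.8, -2.6, 1.8]
opening: 0.333
grasp_force: 2.6
time: 9.37
ee_pos: [0.536, -0.1994, 0.1023]
ee_rot: [0.03, 1.0, -0.001, 0.001]
wrist_force: [0.4, -0.0, 0.1]
opening: 0.601
grasp_force: 0.0
top 91 ((611.322021484375, -141.0335235595703), (14.667824745178223, 41.7088737487793), 9.251720428466797)
side 148 ((611.5271606445312, -142.4468994140625), (14.521596908569336, 43.3095703125), 7.489264965057373)
side 193 ((607.5183715820312, -249.01287841796875), (14.594365119934082, 42.83194351196289), 1.8055469989776611)
wrist 434 ((606.2933959960938, -240.04788208007812), (14.630483627319336, 25.000043869018555), 1.9754271507263184)
wrist 107 ((613.2467041015625, -159.65724182128906), (15.13972282409668, 5.886277675628662), 13.178555488586426)
wrist rib 1060 ((535.082275390625, -187.11947631835938), (49.899539947509766, 12.112595558166504), 85.92499542236328) 0.06451616172387278
```

View pics/w1.png

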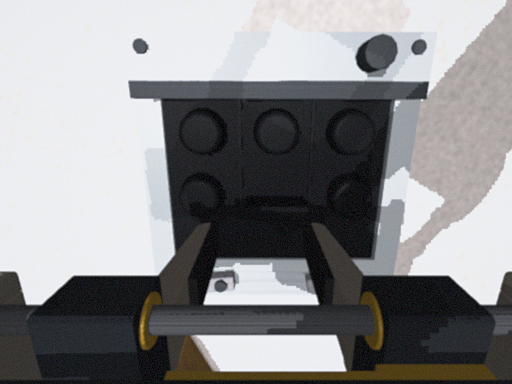

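The wrist view shows both buttons turned clear of the insert's edge, at (222,283) and (310,283). The rib is at (275,205) below the fingers, and the weight still stands at (377,52).

```bash
python3 -m crank '[[[-0.9,12.3,-12],-0.1,0.4],[[0,0,0],0,0.4],[[0,0,-20],0,0.4],[[0,0,-12],0,0.4],[[0,0,-7],0,0.4],[[0,0,0],0,0.4],[[0,0,0],0,0.5],[[0,0,0],0,0.5],[[0,0,0],0,0.5],[[0,0,0],0,0.5]]' 5
python3 -m crank '[[[0,0,0],0,0.425],[[0,0,0],0,0.425],[[0,0,0],0,0.425],[[0,0,0],0,0.425],[[0,0,-3],0,0.425],[[0,0,-2],0,0.425],[[0,0,-1],0,0.425],[[0,0,0],0,0.425],[[0,0,0],0,0.425],[[0,0,0],0,0.425]]'
```

```text
time: 10.35
ee_pos: [0.5343, -0.1861, 0.051]
ee_rot: [0.034, 0.999, -0.0, 0.0]
wrist_force: [0.5, 0.2, -3.1]
opening: 0.543
grasp_force: 5.0
time: 11.18
ee_pos: [0.5341, -0.186, 0.0446]
ee_rot: [0.034, 0.999, -0.0, 0.0]
wrist_force: [0.3, -1.3, -0.1]
opening: 0.574
grasp_force: 0.0
```

```bash
cat > tilt.py <<'E'
from h import *
# plane through the plate's dark top in the frame's axes
import sys
for n in ("side","top"):
    im,W=cloud(n); ex=np.array([.9978,-.066,0]);ey=np.array([.066,.9978,0])
    P=W-np.array([.5157,-.1855,0]); X=P@ex;Y=P@ey;h=W[...,2]; g=im.mean(-1)
    m=(abs(Y)<.085)&(X>-.05)&(X<.1)&(g<60)&(h>.02)&(h<.1)&~(abs(Y)<.045)
    for lo in range(-55,105,10):
        k=m&(X>lo/1e3)&(X<(lo+10)/1e3)
        if k.sum()>10: print(n,lo+5,k.sum(),np.round(np.nanpercentile(h[k],[10,50,90])*1e3,1))
E
python3 -m crank '[[[0,0,0],0,1],[[0,0,0],0,1],[[0,0,0],0,1],[[0,0,0],0,1],[[0,0,0],0,1],[[0,0,1],0,1],[[-0.5,0,2],0,1],[[-1,0,2],0,1],[[-1,0,2],0,1],[[0,0,0],0,1]]' 8
python3 tilt.py
```

```text
time: 12.02
ee_pos: [0.5314, -0.1859, 0.0519]
ee_rot: [0.034, 0.999, -0.0, 0.0]
wrist_force: [0.1, -0.7, -4.4]
opening: 0.543
grasp_force: 8.0
side -50 112 [39.7 56.5 57.8]
side -40 228 [40.  56.8 58.6]
side -30 223 [39.5 55.3 58.4]
side -20 215 [39.4 40.8 43.1]
side -10 169 [39.7 41.1 42.6]
side 0 140 [41.3 57.2 60.3]
side 10 153 [42.9 59.3 61. ]
side 20 134 [42.4 59.4 61.7]
side 30 118 [41.4 43.3 53. ]
side 40 125 [42.1 43.5 45.1]
side 50 123 [42.4 43.9 45.2]
side 60 194 [43.1 44.6 45.7]
side 70 180 [43.4 44.9 46.2]
side 80 13 [30.3 41.3 46.5]
side 90 37 [39.8 48.9 52.2]
side 100 13 [42.6 51.1 53.7]
top -50 23 [55.4 57.7 59.9]
top -40 56 [38.9 57.1 60.7]
top -30 74 [38.9 53.1 59.7]
top -20 82 [39.  41.5 44.3]
top -10 87 [38.4 42.1 45.6]
top 70 41 [42.  45.6 48.6]
```

```bash
python3 -m crank '[[[-0.5,0,1.5],0,1],[[-0.5,0,1.5],0,1],[[-0.5,0,1.5],0,1],[[-0.5,0,1.5],0,1],[[0,0,1],0,1],[[0,0,1],0,1],[[0,0,0],0,1],[[0,0,0],0,1],[[0,0,0],0,1],[[0,0,0],0,1]]' 8
python3 tilt.py | grep side
```

```text
time: 12.95
ee_pos: [0.5296, -0.186, 0.0596]
ee_rot: [0.034, 0.999, -0.0, 0.0]
wrist_force: [-0.6, 0.3, -2.9]
opening: 0.544
grasp_force: 8.0
side -50 113 [40.6 57.8 59.9]
side -40 227 [42.1 59.3 61.3]
side -30 223 [43.  56.9 61.3]
side -20 211 [43.4 44.9 46.7]
side -10 153 [44.3 45.8 48.6]
side 0 147 [47.  63.8 66.5]
side 10 159 [48.8 66.  68. ]
side 20 137 [49.5 66.  68.6]
side 30 136 [49.9 52.  56.6]
side 40 135 [51.2 53.2 54.7]
side 50 160 [52.8 54.5 55.9]
side 60 217 [53.8 55.6 57.4]
side 70 182 [54.5 56.9 58.4]
side 80 14 [29.8 37.7 44.2]
side 90 41 [37.6 44.1 52.6]
side 100 15 [44.7 51.2 52.9]
```

```bash
python3 -m crank '[[[-0.5,0,1.5],0,1],[[-0.5,0,1.5],0,1],[[-0.5,0,1.5],0,1],[[-0.5,0,1],0,1],[[0,0,0],0,1],[[0,0,0],0,1],[[0,0,0],0,1],[[0,0,0],0,1],[[0,0,0],0,1],[[0,0,0],0,1]]' 8
python3 tilt.py | grep side | grep -E ' -20| -10| 40| 50| 60| 70'
```

```text
time: 13.88
ee_pos: [0.5276, -0.186, 0.0651]
ee_rot: [0.034, 0.999, -0.0, -0.0]
wrist_force: [-0.5, -1.4, -2.5]
opening: 0.542
grasp_force: 8.0
side -40 232 [43.6 60.8 63.1]
side -20 205 [46.1 47.7 49.5]
side -10 138 [47.8 49.7 66.7]
side 10 167 [53.6 70.9 73.5]
side 30 143 [36.4 58.4 60.9]
side 40 154 [30.4 59.9 61.8]
side 50 184 [59.6 62.3 64. ]
side 60 221 [61.9 64.3 66.1]
side 70 164 [30.8 65.7 67.4]
side 100 14 [42.9 50.3 51.7]
```

```bash
python3 -m crank '[[[0,0,0],0,1],[[3,-0.2,0],0,1],[[4,-0.3,0],0,1],[[4,-0.3,0],0,1],[[4,-0.3,0],0,1],[[4,-0.3,0],0,1],[[4,-0.3,0],0,1],[[3,0,0],0,1],[[0,0,0],0,1],[[0,0,0],0,1]]' 20
python3 tilt.py | grep side | grep -E ' -30| -20| -10| 40| 50| 60| 70|80|90'
```

```text
time: 14.82
ee_pos: [0.5537, -0.1876, 0.065]
ee_rot: [0.034, 0.999, 0.0, -0.0]
wrist_force: [0.7, 1.0, -3.3]
opening: 0.543
grasp_force: 20.0
side -30 223 [38.6 43.5 59.1]
side -20 218 [42.1 59.7 61.4]
side -10 217 [44.4 61.3 63.6]
side 40 159 [53.  71.4 73.6]
side 50 131 [29.9 58.3 73.6]
side 60 146 [44.2 58.6 60.2]
side 70 146 [29.9 60.7 62.2]
side 80 148 [61.1 62.9 64.4]
side 90 207 [63.4 65.2 66.6]
```

```bash
python3 -m crank '[[[0,0,0],0,1],[[0,0,0],0,1],[[0,0,3],0,1],[[0,0,5],0,1],[[0,0,8],0,1],[[0,0,10],0,1],[[0,0,10],0,1],[[0,0,10],0,1],[[0,0,10],0,1],[[0,0,0],0,1]]' 30
python3 - <<'E'
from h import *
im,W=cloud("side"); cv2.imwrite("pics/s2.png",im[180:,100:400,::-1])
E
```

```text
time: 15.75
ee_pos: [0.5553, -0.1886, 0.1245]
ee_rot: [0.034, 0.999, -0.001, 0.002]
wrist_force: [0.2, -0.2, -2.1]
opening: 0.54
grasp_force: 30.0
```

View pics/s2.png

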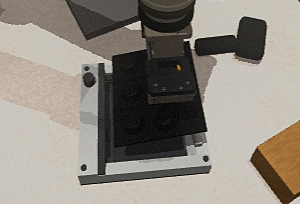

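```bash
python3 -m crank '[[[-1,8,2],0,1],[[-2,14,2],0.2,1],[[-3,18,0],0.2,1],[[-3,18,0],0.3,1],[[-3,20,0],0.3,1],[[-3,20,0],0.3,1],[[-3,20,0],0.3,1],[[-3,20,0],0.3,1],[[-3,20,0],0.3,1],[[-3,20,0],0.3,1]]' 30
python3 -m crank '[[[-3,20,0],0.3,1],[[-3,20,0],0.3,1],[[-3,20,0],0.3,1],[[-3,20,0],0.3,1],[[-3,20,0],0.3,1],[[-3,20,0],0.3,1],[[-3,20,0],0.2,1],[[-3,20,0],0,1],[[-3,18,0],0,1],[[-3,10,0],0,1]]'
python3 -m crank '[[[0,0,0],0,1],[[0,0,0],0,1],[[0,0,0],0,1],[[0,0,0],0,1],[[0,0,0],0,1],[[0,0,0],0,1],[[0,0,0],0,1],[[0,0,0],0,1],[[0,0,0],0,1],[[0,0,0],0,1]]'
cat > ins.py <<'E'
from h import *
c=np.array([.4784,.1717,0]);a=np.radians(18.6);ex=np.array([np.cos(a),np.sin(a),0]);ey=np.array([-ex[1],ex[0],0])
s=ctrl.state();p=s['ee_pos']-c;R=Ro.from_quat(s['ee_rot']).as_matrix()
print("TCP in tray",np.round(1e3*np.array([p@ex,p@ey,p[2]]),1),"yaw",np.degrees(np.arctan2(-R[0,1],R[1,1])))
for n in ("side","top"):
    im,W=cloud(n);P=W-c;X=P@ex*1e3;Y=P@ey*1e3;h=W[...,2]*1e3;g=im.mean(-1)
    m=(g<42)&(h>5)&(h<150)&(abs(X)<130)&(abs(Y)<130)
    print(n,m.sum(),"X",np.percentile(X[m],[.5,2,98,99.5]).round(1),"Y",np.percentile(Y[m],[.5,2,98,99.5]).round(1))
    for lo in range(-90,110,20):
        k=m&(abs(X-lo)<5)
        if k.sum()>15: print(lo,k.sum(),np.percentile(h[k],[5,25,50,90]).round(1),"Y",Y[k].min().round(),Y[k].max().round())
    cv2.imwrite(f"pics/{n}_ins{int(s['time']*100)}.png",im[60:360,80:400,::-1])
E
python3 ins.py; ls pics
```

```text
time: 16.63
ee_pos: [0.5252, -0.0073, 0.1244]
ee_rot: [-0.076, 0.997, 0.0, -0.001]
wrist_force: [0.6, 0.1, -2.0]
opening: 0.541
grasp_force: 30.0
time: 17.47
ee_pos: [0.4948, 0.1809, 0.1245]
ee_rot: [-0.163, 0.987, 0.0, -0.001]
wrist_force: [0.2, 0.4, -2.6]
opening: 0.539
grasp_force: 30.0
time: 18.3
ee_pos: [0.4966, 0.1783, 0.1251]
ee_rot: [-0.161, 0.987, -0.0, -0.0]
wrist_force: [-0.2, 0.7, -3.1]
opening: 0.538
grasp_force: 30.0
TCP in tray [ 19.3   0.4 125.1] yaw 18.55807698368564
side 3474 X [-99.  -87.3  94.7  95.5] Y [-115.3 -114.5  108.6  110.9]
-90 32 [ 6.8 10.1 13.9 19.4] Y -115.0 112.0
-70 74 [ 7.8 16.8 94.6 97.4] Y -115.0 111.0
-50 328 [ 14.6  98.6 100.  117.5] Y -115.0 112.0
-30 252 [ 18.1 105.2 117.  122.8] Y -116.0 71.0
-10 247 [ 14.6 106.9 107.8 109.4] Y -116.0 89.0
10 343 [ 30.5 112.1 119.3 137.1] Y -116.0 74.0
30 102 [  7.7 114.7 117.8 138. ] Y -115.0 25.0
50 154 [ 10.  119.1 120.2 121.7] Y -115.0 17.0
70 162 [ 15.1 123.3 124.4 126.2] Y -115.0 28.0
90 40 [ 6.3  8.9 11.5 18.6] Y -116.0 15.0
top 1989 X [-66.4 -65.3  74.1  76.8] Y [-88.1 -87.  110.4 112.1]
-70 46 [ 9.  94.6 96.3 99. ] Y -85.0 114.0
-50 273 [ 96.3  99.5 101.3 119.4] Y -88.0 112.0
-30 268 [101.7 106.3 120.8 124.9] Y -88.0 113.0
-10 271 [104.6 107.5 109.  112.1] Y -88.0 113.0
10 17 [ 20.9 109.  110.6 113.5] Y -88.0 114.0
30 16 [115.1 117.3 117.9 122.8] Y -88.0 -44.0
50 18 [118.6 120.2 122.4 124. ] Y -89.0 -44.0
70 41 [122.6 124.6 126.4 128.8] Y -88.0 -31.0
s2.png
side.npz
side0.png
side_ins1830.png
top.npz
top0.png
top_ins1830.png
w1.png
```

```bash
python3 -m crank '[[[0,0,-6],0,1],[[0,0,-12],0,1],[[0,0,-14],0,1],[[0,0,-14],0,1],[[0,0,-12],0,1],[[0,0,-8],0,1],[[0,0,-5],0,1],[[0,0,-4],0,1],[[0,0,0],0,1],[[0,0,0],0,1]]' 30
python3 -m crank '[[[0,0,-2],0,1],[[0,0,-2],0,1],[[0,0,-2],0,1],[[0,0,-2],0,1],[[0,0,-2],0,1],[[0,0,-2],0,1],[[0,0,-2],0,1],[[0,0,-2],0,1],[[0,0,0],0,1],[[0,0,0],0,1]]' 12
python3 -m crank '[[[0,0,-1.5],0,1],[[0,0,-1.5],0,1],[[0,0,-1.5],0,1],[[0,0,-1.5],0,1],[[0,0,-1],0,1],[[0,0,-1],0,1],[[0,0,0],0,1],[[0,0,0],0,1],[[0,0,0],0,1],[[0,0,0],0,1]]' 10
python3 ins.py
```

```text
time: 19.23
ee_pos: [0.4969, 0.1784, 0.0504]
ee_rot: [-0.161, 0.987, -0.0, 0.0]
wrist_force: [-0.5, 1.0, -3.1]
opening: 0.542
grasp_force: 30.0
time: 20.07
ee_pos: [0.497, 0.1784, 0.0344]
ee_rot: [-0.161, 0.987, -0.0, 0.0]
wrist_force: [1.8, 0.9, -1.9]
opening: 0.541
grasp_force: 12.0
time: 20.9
ee_pos: [0.4962, 0.1783, 0.0259]
ee_rot: [-0.161, 0.987, -0.0, -0.0]
wrist_force: [0.3, 1.2, -0.9]
opening: 0.543
grasp_force: 10.0
TCP in tray [19.   0.6 25.9] yaw 18.56513193421417
side 3794 X [-99.  -87.6  91.5  95.4] Y [-115.5 -114.6  110.4  111.9]
-90 31 [ 5.5  8.7 14.7 19. ] Y -116.0 112.0
-70 176 [ 6.3  8.4  9.5 13. ] Y -116.0 112.0
-50 294 [ 8.9 10.6 14.5 28.7] Y -115.0 112.0
-30 229 [ 8.6 13.5 21.  30.8] Y -115.0 113.0
-10 437 [ 11.5  13.3  15.8 137.7] Y -115.0 113.0
10 382 [ 12.7  15.8  31.4 118.5] Y -116.0 114.0
30 145 [ 10.5  16.3  29.4 142. ] Y -115.0 113.0
50 130 [15.4 16.9 18.  20.3] Y -116.0 14.0
70 127 [15.2 18.  19.1 20.5] Y -116.0 14.0
90 46 [ 6.   8.5 13.  18.4] Y -115.0 22.0
top 1872 X [-70.6 -68.9  73.7  77.1] Y [-87.6 -86.3 109.6 111.6]
-70 103 [ 7.4  9.5 11.  13.4] Y -85.0 25.0
-50 184 [ 8.9 11.5 15.5 30.2] Y -88.0 78.0
-30 241 [ 7.8 13.5 27.2 32.6] Y -87.0 113.0
-10 354 [ 11.2  13.7  16.1 138.7] Y -91.0 113.0
10 25 [ 15.3 120.9 137.6 140.9] Y -88.0 -45.0
30 32 [ 16.2  19.8 135.3 146.1] Y -94.0 -45.0
50 19 [ 18.3  19.5  23.6 139.9] Y -87.0 -45.0
70 42 [17.3 19.4 20.8 23.4] Y -88.0 -33.0
```

```bash
python3 -m crank '[[[0,0,-1],0,1],[[0,0,-1],0,1],[[0,0,-1],0,1],[[0,0,-1],0,1],[[0,0,-1],0,1],[[0,0,-1],0,1],[[0,0,0],0,1],[[0,0,0],0,1],[[0,0,0],0,1],[[0,0,0],0,1]]' 10
python3 -m crank '[[[0,0,-0.5],0,1],[[0,0,-0.5],0,1],[[0,0,-0.5],0,1],[[0,0,-0.5],0,1],[[0,0,0],0,1],[[0,0,0],0,1],[[0,0,0],0,1],[[0,0,0],0,1],[[0,0,0],0,1],[[0,0,0],0,1]]' 8
python3 ins.py
```

```text
time: 21.83
ee_pos: [0.4964, 0.1783, 0.02]
ee_rot: [-0.161, 0.987, -0.0, -0.0]
wrist_force: [1.3, 0.3, -1.1]
opening: 0.546
grasp_force: 10.0
time: 22.67
ee_pos: [0.4967, 0.1784, 0.0191]
ee_rot: [-0.161, 0.987, -0.0, -0.0]
wrist_force: [-3.1, -0.5, 7.9]
opening: 0.542
grasp_force: 8.0
TCP in tray [19.4  0.5 19.1] yaw 18.571241430915933
side 4132 X [-99.1 -84.9  75.9  95.2] Y [-115.4 -114.5  110.3  111.6]
-90 27 [ 5.8  9.  14.6 19.3] Y -115.0 112.0
-70 200 [ 6.3  8.2  9.2 11.5] Y -116.0 113.0
-50 290 [ 7.3  9.4 14.1 26.8] Y -116.0 112.0
-30 222 [ 8.4 10.7 19.1 27.9] Y -115.0 112.0
-10 468 [  7.7   9.4 109.5 143.8] Y -116.0 113.0
10 425 [  8.   11.5  27.  147.1] Y -116.0 113.0
30 191 [  8.3  12.4  62.9 149.1] Y -116.0 112.0
50 145 [  7.4   8.5   9.2 129.4] Y -116.0 14.0
70 120 [ 6.2  8.3  9.1 11.4] Y -115.0 14.0
90 36 [ 8.6 10.8 15.2 19.9] Y -115.0 10.0
top 2099 X [-72.  -70.1  69.9  76.2] Y [-92.  -87.8 105.2 111.4]
-70 129 [ 6.8  8.4 10.1 12.7] Y -87.0 22.0
-50 170 [ 8.  10.1 15.6 29.6] Y -88.0 70.0
-30 232 [ 7.4 11.  24.1 30.1] Y -87.0 113.0
-10 386 [  6.7   9.4  12.5 139.4] Y -90.0 114.0
10 65 [110.1 131.  147.7 149.6] Y -94.0 91.0
30 57 [ 10.3 116.5 136.5 149.2] Y -93.0 -45.0
50 34 [  8.5  11.3 131.4 149.4] Y -92.0 -46.0
70 33 [ 7.8  9.7 11.1 13. ] Y -87.0 -34.0
```

Now it lies flat, with the plate's top level at about 9 mm and a light push of 8 N. I'll open slightly so the fingers clear the domes, then rise.

```bash
python3 -m crank '[[[0,0,0.5],0,0.425],[[0,0,0],0,0.425],[[0,0,0],0,0.425],[[0,0,0],0,0.425],[[0,0,2],0,0.425],[[0,0,3],0,0.425],[[0,0,4],0,0.42],[[0,0,6],0,0.4],[[0,0,10],0,0.4],[[0,0,20],0,0.4]]' 8
python3 -m crank '[[[0,0,30],0,0.4],[[0,0,35],0,0.4],[[-20,0,30],0,0.4],[[-35,0,15],0,0.4],[[-35,0,0],0,0.4],[[-35,0,0],0,0.4],[[-20,0,0],0,0.4],[[0,0,0],0,0.4],[[0,0,0],0,0.4],[[0,0,0],0,0.4]]'
python3 - <<'E'
from h import *
for n in ("side","top"):
    im,W=cloud(n);x,y,h=W[...,0],W[...,1],W[...,2]; g=im.mean(-1)
    if n=="side": cv2.imwrite("pics/fin.png",cv2.resize(im[100:370,100:400,::-1],(600,540)))
    m=(abs(x-.478)<.12)&(abs(y-.172)<.13)&(h>.017)&(h<.05)
    k,L,S,C=cv2.connectedComponentsWithStats(m.astype(np.uint8))
    for i in range(1,k):
        if S[i,4]>30: print(n,"dome/rib",S[i,4],np.round(cv2.minAreaRect(W[L==i][:,:2].astype(np.float32)*1000)[0],1),cv2.minAreaRect(W[L==i][:,:2].astype(np.float32)*1000)[1:],np.percentile(h[L==i],95))
    m=(x>.57)&(x<.65)&(y>-.3)&(y<-.08)&(h>.043)&(h<.056)
    k,L,S,C=cv2.connectedComponentsWithStats(m.astype(np.uint8))
    for i in range(1,k):
        if S[i,4]>40: print(n,"button",cv2.minAreaRect(W[L==i][:,:2].astype(np.float32)*1000))
E
```

```text
time: 23.6
ee_pos: [0.4949, 0.1781, 0.0629]
ee_rot: [-0.161, 0.987, 0.0, -0.002]
wrist_force: [0.1, -0.2, -0.7]
opening: 0.601
grasp_force: 0.0
time: 24.43
ee_pos: [0.3527, 0.1784, 0.1745]
ee_rot: [-0.161, 0.987, -0.0, 0.001]
wrist_force: [-0.4, -0.1, 0.2]
opening: 0.599
grasp_force: 0.0
side dome/rib 122 [436.4 273.9] ((166.82899475097656, 8.49658203125), 20.41073226928711) 0.022835547400331967
side dome/rib 103 [567.2 209.4] ((5.5383501052856445, 193.10833740234375), 18.586803436279297) 0.022276907063363927
side dome/rib 236 [490.5 202.7] ((32.23795700073242, 104.03535461425781), 31.90784454345703) 0.03792148558567926
side dome/rib 119 [424.7 210.4] ((32.334529876708984, 30.920494079589844), 4.737977981567383) 0.02871476485833031
side dome/rib 107 [388.3 134.7] ((4.505751132965088, 194.81655883789062), 18.79107666015625) 0.022650984411474385
side dome/rib 134 [443.8 158.3] ((33.71036911010742, 32.833003997802734), 71.82408142089844) 0.028773016122409834
side dome/rib 141 [511.8 114.5] ((32.554378509521484, 31.824644088745117), 82.93728637695312) 0.028838354207563532
side dome/rib 1
[... 1087 characters left out ...]
625) 0.03185169908301105
top dome/rib 146 [461.  104.2] ((33.79050827026367, 32.65630340576172), 62.57768249511719) 0.030835645953663837
top dome/rib 152 [442.6 159. ] ((32.853519439697266, 31.90736961364746), 46.81318664550781) 0.031159030346135926
top dome/rib 148 [424.  214.3] ((33.01225662231445, 31.418508529663086), 25.144960403442383) 0.03121403703206395
top dome/rib 58 [405.1  85.6] ((3.945493221282959, 89.69746398925781), 18.723451614379883) 0.025331011460958553
top button ((611.4734497070312, -140.88973999023438), (14.002935409545898, 41.4385986328125), 7.794003009796143)
top button ((606.994873046875, -247.8654022216797), (41.319557189941406, 13.635883331298828), 89.32209014892578)
```

View pics/fin.png

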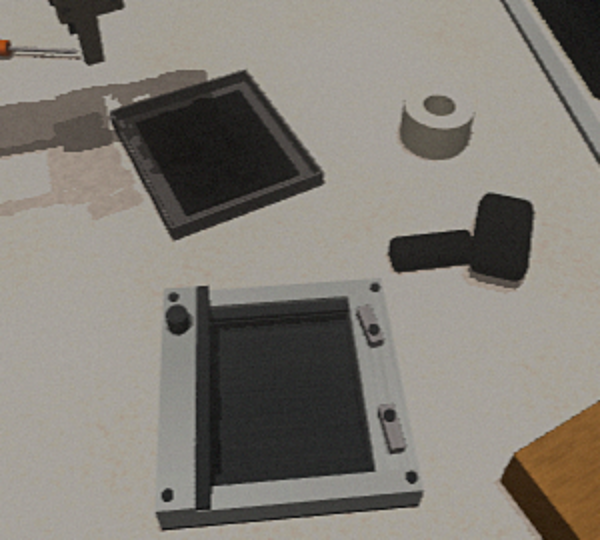

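The picture shows the insert flat and centred in the tray, at (215,150). Both buttons are turned aside, at (370,327) and (391,428). The weight (177,319), scanner and roll are in place.

```bash
python3 -c "
from bench import ticket
print(ticket.job_done())"
```

```text
the job is handed in; nothing more can be done
None
```

I turned both buttons aside, drew the insert out from under the lip and laid it flat in the tray, about 2 mm from centre by the cameras; in the last picture the weight, scanner and label roll stood where they were, and I handed the job in at about 25 s (no verdict came back).

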